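# Plug the battery pack into the charging dock

## Robot

A 7-joint arm with a two-finger parallel gripper is mounted at the origin on a cart in front of the work surface, level with it; the furniture and walls round the work are solid. World frame = base frame: x ahead of the robot, y to its left, z up, the work surface at z = 0. Lengths are in m, angles in rad, forces in N, time in s.
With the tool pointing down it reaches from about 0.4 to 0.85 m from the base axis. Payload 10.4 kg.
Tool frame: the origin (TCP) lies midway between the tips of the shut fingers; the grasp point (between the pads) lies 19 mm behind it (manip.grasp_offset is the distance from the TCP to the grasp point, in m); z points along the fingers, y is the line along which they close (so a half turn about z gives the same grasp; the last joint's range is limited). The gripper opens to 85 mm and grips with 20 to 120 N. Pads are 22 mm wide; open, the fingers measure 114 mm over their backs; the gripper's body (76 mm by 85 mm) begins 54 mm behind the grasp point. The pads swing forward as they close: fully open they stand 13 mm farther back than shut.
Start: joints at [-1.152, 0.332, -0.065, 1.46, 0.022, 1.35, -0.088], TCP at [0.267, 0.565, 0.231] pointing down, gripper open.
Joint ranges: [-2.6, 2.6], [-0.5, 2.12], [-1.47, 1.34], [0.16, 2.42], [-1.27, 4.41], [0.06, 2.06], [-2.6, 2.6]. Speed limits (rad/s): [2.22, 2.22, 2.79, 2.79, 3.14, 3.14, 3.14].

## Interface

Orientations are given as a unit quaternion [x, y, z, w].
In Python, from workcell import manip, cams, order, telemetry gives the robot as it stands (manip), with the cameras (cams), the job (order) and the readings (telemetry).
- The arm moves only by the shell command python3 jog.py 'ROWS' [FORCE]. ROWS is a JSON object with one list for each field, all of the same length, 1 to 20, a row being the entries at one place: drx, dry, drz (a rotation vector in rad), tx, ty, tz (the shift in m), aperture (the opening from 0.0 (shut) to 1.0 (fully open)); each row is the pose to reach, as a shift and turn from the pose commanded when the command began, along the tool's axes at that moment; what a row does not reach only later rows make up. A row lasts 1/8 s, in which the tool goes at most 0.0625 m and 0.188 rad, less where a joint would pass 70% of its speed; a pose out of reach is approached as far as the arm can. The fingers move at their own pace and stop on an object; FORCE is the grip in N (left out, the last holds). Time passes only in rows, so rows that do not move let the fingers close. It prints the time, the measured TCP pose, the force, the opening and the grip force at its end. Input that does not fit is refused with a message, and nothing moves.
- telemetry.get_obs(): the state, without advancing time (a new reading comes with each control period).
- cams.camera(name): name is "side" or "top"; returns the picture (400x640x3 uint8, blue, green, red); there is no depth.
- cams.calibration(name): a dict with "fx", "fy", "cx", "cy" (pixels), "world_from_camera" (4x4, takes a point from camera to world coordinates). Camera axes: x right, y up, looking along -z (the intrinsics and any distortion apply to the point x, -y, -z); pixel columns grow to the right and rows downward; lengths in m; the calibration is good to about 2 mm. A picture is of the moment at which its call begins. calibration takes no time and is no camera call.
- order.hand_in(): hands the job in; it is judged then, once.
The state is a dict: "clock": time; "joint_pos": joint angles; "joint_velocities": joint speeds; "tau": joint torques, N m; "position": TCP position; "ee_rot": TCP orientation; "ft_force": force on the tool from outside, world axes, zero at the start; "torque": the same for the moment, N m; "grip_width": opening from 0.0 (shut) to 1.0 (fully open); "grasp_force": force on a finger pad.
Only numpy, scipy, OpenCV 4.12 (cv2) and the standard library are available. Lean on these libraries where they do the work, as an engineer would, in place of code of your own. Each camera call takes 0.05 s, during which the arm holds its last target. There are 200 camera calls.

## Task

The white battery pack of the cordless hand mixer is parked upright in the wooden stand. Lift it out and plug its foot into the charging dock; the socket may sit anywhere along the dock's slot, so feel for it, then push the pack fully home until it sits flush and upright on the dock, and let go. Leave the mug, the tin and the egg timer where they are.

Things in the scene. Friction and masses are not known exactly. Their poses are not given: they have to be found in the camera images.
- pack: Battery pack: white block 46 x 64 x 90 mm (x, y, z) on an oblong grey plug foot 22 x 34 mm (x, y), 36 mm long, its last 3 mm tapering by 1.5 mm a side; 126 mm tall, about 0.25 kg. Origin: centre of the foot's lower end; z up, y along the wider side. The shoulder (white underside) is at z = 36 mm. Grip it across x (46 mm) near the top, 60 to 80 N. Fits either way round.
- stand: Fixed wooden block 70 x 90 x 45 mm with an easy hole 28 x 40 mm, 38 mm deep, in its top; the pack stands in it with its shoulder on the top. Origin: centre of the underside, z up; the hole's 40 mm side lies along y. A wall cabinet hangs behind the work: its front is at world x = 0.56, from z = 0.36 up, wherever y < 0.09; keep the arm in front of it and swing sideways close in (x about 0.38).
- dock: Fixed white charging dock 72 x 150 x 60 mm (x, y, z). Origin: centre of the underside, z up. Its 12 mm thick cover has a slot along y. Fully home, the pack's shoulder lies on the cover: pack origin at z = 24 mm here. In the socket hole two spring contacts rub the foot's 34 mm ends from z = 41 mm down to 28 mm and take 10 to 18 N of push; the pack's weight alone does not seat it.
- dock_slot (a point): Centre of the slot at the cover's top, z = 60 mm on the dock, axes as the dock's. Slot 26 mm (x) by 65 mm (y). 14 mm below lies a fixed grey plate with one hole 24.5 (x) by 37 mm (y), centred in x, but at an unmeasured place along the slot: hole centre at y from -14 to +14 mm. The foot rests on the plate (foot end at dock z = 46 mm) unless within about 2 mm of the hole, then it drops in.
- mug: Bystander: loose green and white mug, 90 x 122 mm with its handle, 107 mm tall, behind the work. Origin: centre of its underside.
- tin: Bystander: loose food tin 75 mm across, 58 mm tall, behind the work. Origin: centre of its underside.
- timer: Bystander: loose cream egg timer 57 x 66 x 71 mm, behind the work. Origin: centre of its underside.

How it is judged:
By the outcome, as a careful person would: the job done as asked, in the order asked, and still so for the second after the job is handed in, with the robot touching nothing.
It also fails if it takes over 58 s, if anything falls off the work surface, if the arm or the gripper's body presses on something with over 40 N, if the wrist force passes 120 N, or if a joint passes its speed limit or range.

## Working session

There is one attempt and no reset: what is moved stays moved. The work goes in short steps, Python scripts to look and compute and a shell command to move; the robot and the scene stay as the last step left them, time stands still between calls to the robot, and variables do not carry over. Pictures are saved under pics/ and viewed, at most 10 in all, crops included, and the job is handed in when it is done.

```bash
ls; mkdir -p pics; cat > h.py <<'E'
from workcell import manip, cams, order, telemetry
import numpy as np, cv2
E
python3 - <<'E'
from h import *
for n in ("top","side"):
    cv2.imwrite(f"pics/{n}0.png",cams.camera(n)); c=cams.calibration(n); print(n,{k:(np.round(v,4).tolist() if not isinstance(v,str) else v) for k,v in c.items()})
o=telemetry.get_obs(); print({k:np.round(v,3).tolist() for k,v in o.items()}, manip.grasp_offset)
E
```

```text
jog.py
pics
workcell.py
top {'fx': 371.5159, 'fy': 371.5159, 'cx': 321.8174, 'cy': 197.0823, 'world_from_camera': [[-0.0099, 0.985, -0.1722, 0.4609], [-0.9999, -0.0092, 0.0046, 0.0234], [0.0029, 0.1723, 0.985, 0.9201], [0.0, 0.0, 0.0, 1.0]]}
side {'fx': 414.1673, 'fy': 414.1673, 'cx': 320.8799, 'cy': 197.1664, 'world_from_camera': [[0.9177, 0.1358, -0.3734, 0.2608], [-0.3972, 0.3407, -0.8521, -0.7356], [0.0115, 0.9303, 0.3666, 0.3841], [0.0, 0.0, 0.0, 1.0]]}
{'clock': 0.1, 'joint_pos': [-1.152, 0.333, -0.065, 1.461, 0.022, 1.35, -0.088], 'joint_velocities': [-0.001, -0.001, 0.003, -0.002, -0.0, -0.001, -0.0], 'tau': [0.002, -62.674, 0.05, -39.243, 0.016, 0.007, 0.0], 'position': [0.267, 0.565, 0.231], 'ee_rot': [0.219, 0.976, -0.001, -0.0], 'ft_force': [0.318, 0.087, 0.499], 'torque': [0.015, 0.023, 0.001], 'grasp_force': 0.0, 'grip_width': 0.998} 0.0187
```

View pics/top0.png

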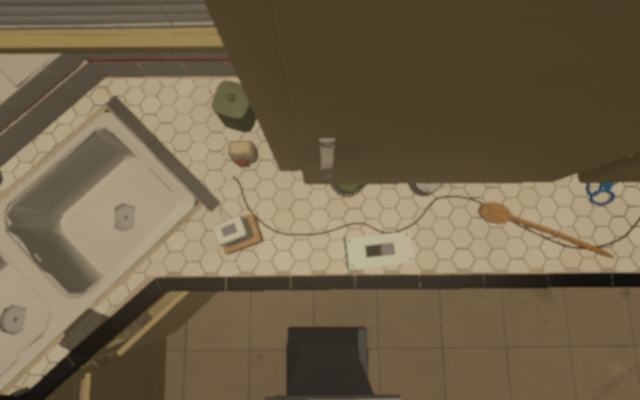

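View pics/side0.png

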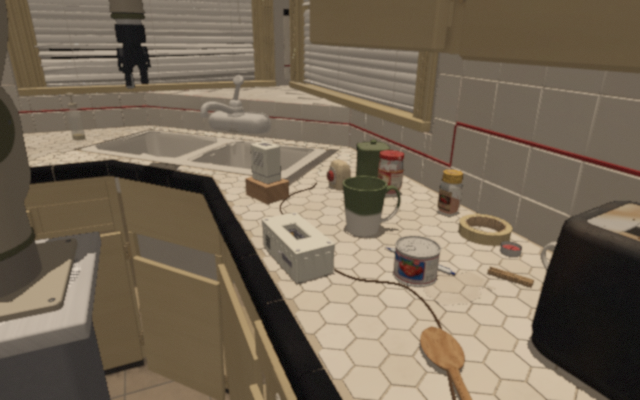

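Top: the pack in its stand is at about (233,232), and the dock at (380,250) with its slot dark. The mug (347,186) and tin (428,186) are half under the cabinet, and the timer is at (241,152). Side: pack (266,160), stand (267,188), dock (298,245). Next I enlarge both.

```bash
python3 - <<'E'
import cv2,numpy as np
t=cv2.imread("pics/top0.png"); s=cv2.imread("pics/side0.png")
r=lambda im,x,y,w,h,k:cv2.resize(im[y:y+h,x:x+w],None,fx=k,fy=k,interpolation=cv2.INTER_CUBIC)
a=np.hstack([r(t,205,205,60,55,6),r(t,340,220,80,55,5.4)[:0] if 0 else cv2.resize(t[220:275,340:420],(436,330),interpolation=cv2.INTER_CUBIC)])
b=np.hstack([cv2.resize(s[135:205,240:300],(232,270),interpolation=cv2.INTER_CUBIC),cv2.resize(s[205:285,255:341],(290,270),interpolation=cv2.INTER_CUBIC)])
b=np.pad(b,((0,0),(0,a.shape[1]-b.shape[1]),(0,0)))
cv2.imwrite("pics/z.png",np.vstack([a,b])); print(a.shape,b.shape)
E
```

```text
(330, 796, 3) (270, 796, 3)
```

View pics/z.png

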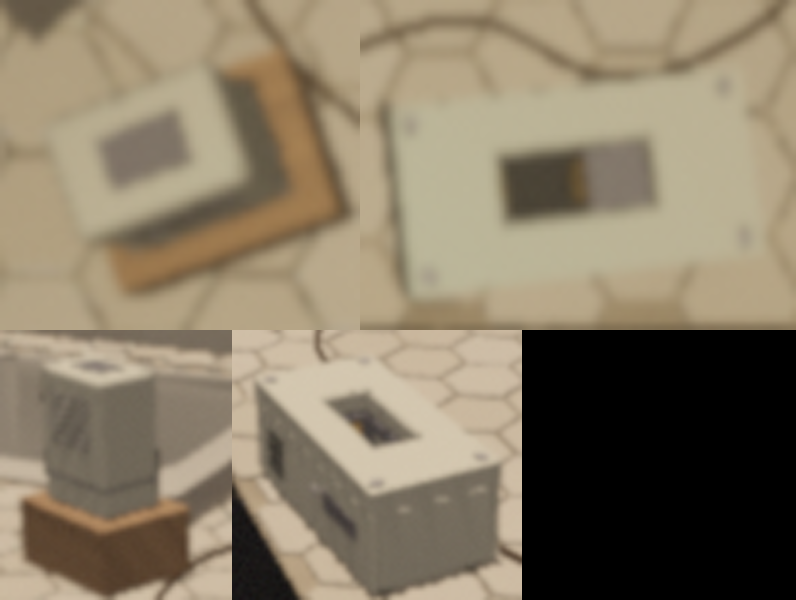

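The enlarged view shows the corners clearly. The slot's left half (+y) is dark hole with a brass contact at its edge, and the right half is grey plate. So the hole lies toward the +y (left) end, around +14 mm. Next I fit the poses from corners in both views.

```bash
cat > fit.py <<'E'
from h import *
from scipy.optimize import least_squares
cal={n:cams.calibration(n) for n in("top","side")}
def proj(n,P):
    c=cal[n];T=np.linalg.inv(c["world_from_camera"]);q=P@T[:3,:3].T+T[:3,3]
    return np.c_[c["cx"]+c["fx"]*q[:,0]/-q[:,2],c["cy"]-c["fy"]*q[:,1]/-q[:,2]]
def un(ps,o,k,c0): p=np.array(ps,float); return (p-c0+.5)/k-.5+o
def world(X,P): c,s=np.cos(X[3]),np.sin(X[3]); return P@np.array([[c,s,0],[-s,c,0],[0,0,1]])+X[:3]
def fit(name,obs,x0):
    f=lambda X:np.concatenate([(proj(n,world(X,np.array(P,float)/1000))-uv).ravel() for n,P,uv in obs])
    r=least_squares(f,x0,loss="soft_l1"); print(name,np.round(r.x,4),"rms px",np.sqrt(np.mean(f(r.x)**2)).round(2),np.round(f(r.x),1).tolist()); return r.x
E
cat > m.py <<'E'
from fit import *
A=lambda p:un(p,[205,205],6,[0,0]); B=lambda p:un(p,[340,220],[5.45,6],[360,0])
C=lambda p:un(p,[240,135],[3.867,3.857],[0,330]); D=lambda p:un(p,[255,205],[3.372,3.375],[232,330])
# corner order in top picture: back-left, back-right, front-right, front-left (image up=+x, left=+y)
bx=lambda a,b,z:[[a,b,z],[a,-b,z],[-a,-b,z],[-a,b,z]]
pt=bx(23,32,126); ps=bx(23,32,36)
pack=[("top",pt,A([(47,130),(208,65),(250,185),(90,243)])),
 ("side",pt,C([(98,352),(155,372),(102,385),(43,370)])),
 ("side",ps[1:],C([(157,508),(107,518),(50,505)]))]
st=bx(35,45,45); sb=bx(35,45,0)
stand=[("top",st[1:],A([(285,48),(348,213),(128,293)])[[0,1,2]]),
 ("side",st[1:],C([(188,512),(105,532),(23,498)])),("side",sb[1:],C([(188,567),(107,597),(25,560)]))]
dt=bx(36,75,60); db=bx(36,75,0); sl=bx(13,32.5,60)
dock=[("top",dt,B([(390,105),(750,72),(765,255),(405,300)])),("top",sl,B([(500,155),(652,138),(657,205),(505,222)])),
 ("side",dt,D([(365,358),(500,463),(373,497),(257,383)])),("side",db[1:3],D([(498,562),(375,597)])),
 ("side",sl,D([(370,391),(420,437),(378,447),(327,402)]))]
fit("pack",pack,[.42,.24,.007,-.35]) ; fit("stand",stand,[.42,.24,0,-.35]); fit("dock",dock,[.4,-.12,0,0])
E
python3 m.py
```

```text
pack [0.5289 0.2161 0.0068 0.3666] rms px 0.92 [-0.9, -0.5, 0.8, -0.6, 1.0, -0.5, -1.0, 1.0, -0.2, 0.6, 1.3, 0.2, -0.4, 0.1, -1.2, -1.1, 1.6, 0.2, -0.3, 1.9, -1.1, -1.1]
stand [5.297e-01 2.143e-01 5.000e-04 3.569e-01] rms px 0.69 [0.3, -0.1, -0.4, 0.1, -0.3, 0.7, 1.1, -1.4, -0.2, -0.1, -0.6, -0.4, 1.4, 1.2, 0.0, 0.6, -0.1, 0.2]
dock [ 0.4873 -0.1118 -0.0015  0.0927] rms px 0.85 [0.2, 0.4, -1.6, -0.7, 0.1, 0.1, 1.0, -0.5, -0.6, 0.2, -0.5, 0.1, 0.1, 0.3, -0.1, 0.4, 2.2, -0.9, 1.1, -0.0, -0.3, -0.3, -0.3, -1.4, 0.8, 1.6, -0.5, 2.3, -0.6, -0.3, 0.8, 0.2, -0.3, 0.5, -0.7, -0.8]
```

```bash
cat > go.py <<'E'
import sys
from h import *
from scipy.spatial.transform import Rotation as R
x,y,z,yaw=map(float,sys.argv[1:5]); o=telemetry.get_obs()
R0=R.from_quat(o["ee_rot"]); c,s=np.cos(yaw),np.sin(yaw)
Y=np.array([c,s,0]); 
if Y@R0.as_matrix()[:,1]<0: Y=-Y
Z=np.array([0,0,-1.]); T=R.from_matrix(np.c_[np.cross(Y,Z),Y,Z])
print("rv",np.round((R0.inv()*T).as_rotvec(),4),"d",np.round(R0.inv().apply(np.array([x,y,z])-o["position"]),4))
E
python3 go.py .529 .215 .2 .362; python3 go.py .529 .215 .092 .362
R="" ; python3 jog.py '{"drx": [0, 0, 0, 0, 0, 0, 0, 0, 0], "dry": [0, 0, 0, 0, 0, 0, 0, 0, 0], "drz": [0.2, 0.5, 0.767, 0.767, 0.767, 0.767, 0.767, 0.767, 0.767], "tx": [-0.1, -0.25, -0.386, -0.386, -0.386, -0.386, -0.386, -0.386, -0.386], "ty": [-0.05, -0.13, -0.204, -0.204, -0.204, -0.204, -0.204, -0.204, -0.204], "tz": [0, 0.02, 0.031, 0.031, 0.031, 0.031, 0.031, 0.031, 0.031], "aperture": [1, 1, 1, 1, 1, 1, 1, 1, 1]}' 70; python3 go.py .529 .215 .2 .362;python3 go.py .529 .215 .092 .362
python3 - <<'E'
from h import *
t=cams.camera("top"); s=cams.camera("side")
cv2.imwrite("pics/g.png",np.hstack([cv2.resize(t[150:290,180:310],(390,420)),cv2.resize(s[60:220,200:350],(394,420))]))
E
```

```text
clock: 1.23
position: [0.5286, 0.2158, 0.1999]
ee_rot: [0.568, 0.823, -0.0, -0.0]
ft_force: [-0.3, 0.5, 0.9]
grip_width: 1.001
grasp_force: 0.0
rv [-0.0007 -0.0004 -0.0002] d [-0.0009  0.0001 -0.0001]
rv [-0.0007 -0.0004 -0.0002] d [-0.0009  0.0002  0.1079]
```

View pics/g.png

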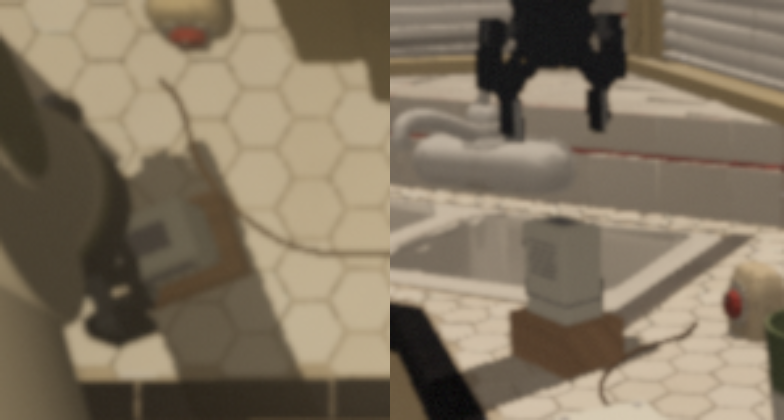

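The gripper straddles the pack: its fingers are at (505,115) and (598,110) in the side crop, with the pack between and below at (563,270). Next: down and grip.

```bash
python3 jog.py '{"drx": [0, 0, 0, 0, 0, 0, 0, 0], "dry": [0, 0, 0, 0, 0, 0, 0, 0], "drz": [0, 0, 0, 0, 0, 0, 0, 0], "tx": [0, 0, 0, 0, 0, 0, 0, 0], "ty": [0, 0, 0, 0, 0, 0, 0, 0], "tz": [0.06, 0.108, 0.108, 0.108, 0.108, 0.108, 0.108, 0.108], "aperture": [1, 1, 1, 0, 0, 0, 0, 0]}' 70; python3 - <<'E'
from h import *
t=cams.camera("top"); s=cams.camera("side")
E
```

```text
clock: 2.33
position: [0.5303, 0.2164, 0.0947]
ee_rot: [0.568, 0.823, 0.002, 0.001]
ft_force: [1.2, 0.1, 6.1]
grip_width: 0.531
grasp_force: 72.5
```

```bash
python3 jog.py '{"drx": [0, 0, 0, 0], "dry": [0, 0, 0, 0], "drz": [0, 0, 0, 0], "tx": [0, 0, 0, 0], "ty": [0, 0, 0, 0], "tz": [-0.03, -0.06, -0.088, -0.088], "aperture": [0, 0, 0, 0]}'; python3 go.py .40 .07 .182 .2; python3 go.py .387 -.09 .182 .0927
```

```text
clock: 2.92
position: [0.5303, 0.2161, 0.1833]
ee_rot: [0.568, 0.823, 0.002, 0.001]
ft_force: [0.1, 0.1, -2.6]
grip_width: 0.531
grasp_force: 73.6
rv [ 0.0052 -0.0015  0.1619] d [-0.0905 -0.1736  0.0003]
rv [ 0.0051 -0.0018  0.2692] d [-2.356e-01 -2.424e-01 -2.000e-04]
```

```bash
python3 jog.py '{"drx": [0, 0, 0, 0, 0, 0.005, 0.005, 0.005, 0.005], "dry": [0, 0, 0, 0, 0, -0.002, -0.002, -0.002, -0.002], "drz": [0.05, 0.1, 0.16, 0.2, 0.23, 0.269, 0.269, 0.269, 0.269], "tx": [-0.02, -0.05, -0.09, -0.13, -0.17, -0.236, -0.236, -0.236, -0.236], "ty": [-0.05, -0.1, -0.15, -0.185, -0.21, -0.242, -0.242, -0.242, -0.242], "tz": [0, 0, 0, 0, 0, 0, 0, 0, 0], "aperture": [0, 0, 0, 0, 0, 0, 0, 0, 0]}'; python3 go.py .487 -.112 .182 .0927; python3 go.py .4858 -.098 .182 .0927
```

```text
clock: 4.05
position: [0.3862, -0.0896, 0.18]
ee_rot: [0.673, 0.74, -0.003, -0.001]
ft_force: [-0.8, 0.2, -1.2]
grip_width: 0.531
grasp_force: 73.5
rv [-0.0051  0.0025  0.0023] d [-0.0319  0.0982 -0.0025]
rv [-0.0051  0.0025  0.0023] d [-0.0178  0.0983 -0.0025]
```

```bash
python3 jog.py '{"drx": [0, -0.005, -0.005, -0.005, -0.005], "dry": [0, 0.002, 0.002, 0.002, 0.002], "drz": [0, 0.002, 0.002, 0.002, 0.002], "tx": [-0.008, -0.018, -0.018, -0.018, -0.018], "ty": [0.04, 0.098, 0.098, 0.098, 0.098], "tz": [0, -0.002, -0.002, -0.002, -0.002], "aperture": [0, 0, 0, 0, 0]}'; python3 go.py .4858 -.098 .182 .0927;  python3 - <<'E'
from h import *
s=cams.camera("side"); t=cams.camera("top"); cv2.imwrite("pics/s2.png",s); cv2.imwrite("pics/t2.png",t)
cv2.imwrite("pics/s2z.png",np.hstack([cv2.resize(s[145:285,245:350],(450,600),interpolation=cv2.INTER_CUBIC),cv2.resize(t[200:280,340:387],(350,600),interpolation=cv2.INTER_CUBIC)]))
E
```

```text
clock: 4.68
position: [0.4848, -0.0991, 0.1821]
ee_rot: [0.674, 0.739, 0.0, 0.0]
ft_force: [0.4, 0.8, -1.2]
grip_width: 0.532
grasp_force: 73.7
rv [ 0.0009 -0.0005 -0.0011] d [0.001  0.0011 0.0001]
```

View pics/s2z.png

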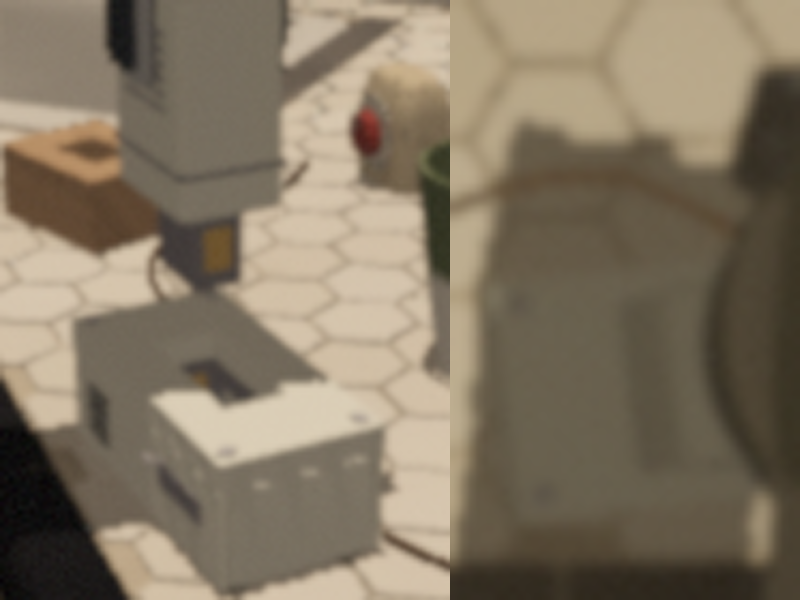

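The side crop shows the foot's lower end at (163,268)–(205,292)–(240,283), the shoulder at (122,190)–(182,222)–(280,203), and the slot below. I compare the held pack and dock in that same view, so calibration bias cancels.

```bash
cat > m2.py <<'E'
from fit import *
bx=lambda a,b,z:[[a,b,z],[a,-b,z],[-a,-b,z],[-a,b,z]]
E=lambda p:un(p,[245,145],4.286,[0,0]); D=lambda p:un(p,[255,205],[3.372,3.375],[232,330])
def fit3(name,obs,z,yaw,x0):
    f=lambda X:np.concatenate([(proj(n,world([X[0],X[1],z,yaw],np.array(P,float)/1000))-uv).ravel() for n,P,uv in obs])
    r=least_squares(f,x0); print(name,np.round(r.x,4),np.round(f(r.x),1).tolist())
foot=bx(20.5/2,31/2,0)
p=[("side",bx(23,32,36)[1:],E([(280,203),(182,222),(122,190)])),("side",foot[1:],E([(240,283),(205,292),(163,268)]))]
d=[("side",bx(36,75,60),D([(365,358),(500,463),(373,497),(257,383)])),("side",bx(36,75,0)[1:3],D([(498,562),(375,597)])),
 ("side",bx(13,32.5,60),D([(370,391),(420,437),(378,447),(327,402)]))]
d2=[("side",bx(36,75,60)[1:3],E([(382,430),(219,467)])),("side",bx(36,75,0)[1:3],E([(378,550),(222,590)])),("side",bx(36,75,60)[3:],E([(76,322)]))]
fit3("pack",p,.0964,.0927,[.486,-.1]); fit3("dock",d,0,.0927,[.487,-.11]); fit3("dock2",d2,0,.0927,[.487,-.11])
E
python3 m2.py
```

```text
pack [ 0.4845 -0.0986] [2.0, 1.3, 0.1, 1.4, -0.9, -3.0, 0.4, 0.0, -2.1, 0.1, 0.4, -0.5]
dock [ 0.4863 -0.1132] [2.0, -1.3, 1.0, -0.4, -0.5, -0.6, -0.6, -1.7, 0.7, 1.4, -0.7, 2.1, -0.8, -0.6, 0.6, -0.1, -0.6, 0.2, -0.9, -1.1]
dock2 [ 0.4868 -0.1101] [0.8, -2.1, -0.2, -0.9, 0.9, 0.9, -0.5, 2.5, -1.1, -1.8]
```

```bash
python3 jog.py '{"drx": [0.001, 0.001, 0.001, 0.001, 0.001, 0.001], "dry": [0, 0, 0, 0, 0, 0], "drz": [-0.001, -0.001, -0.001, -0.001, -0.001, -0.001], "tx": [0.001, 0.001, 0.001, 0.001, 0.001, 0.001], "ty": [0.001, 0.001, 0.001, 0.001, 0.001, 0.001], "tz": [0.015, 0.03, 0.037, 0.041, 0.044, 0.044], "aperture": [0, 0, 0, 0, 0, 0]}'
```

```text
clock: 5.52
position: [0.4864, -0.0986, 0.1379]
ee_rot: [0.674, 0.739, -0.0, 0.0]
ft_force: [-0.1, -0.1, -2.1]
grip_width: 0.529
grasp_force: 73.8
```

Foot is inside the slot without contact. Now feel for the plate.

```bash
python3 jog.py '{"drx": [0, 0, 0, 0, 0], "dry": [0, 0, 0, 0, 0], "drz": [0, 0, 0, 0, 0], "tx": [0, 0, 0, 0, 0], "ty": [0, 0, 0, 0, 0], "tz": [0.003, 0.006, 0.008, 0.01, 0.01], "aperture": [0, 0, 0, 0, 0]}'
```

```text
clock: 6.15
position: [0.4864, -0.0989, 0.1278]
ee_rot: [0.674, 0.739, -0.001, 0.0]
ft_force: [0.3, -2.4, -4.4]
grip_width: 0.531
grasp_force: 73.9
```

Below plate level: the foot has dropped into the hole. Push down through the contacts.

```bash
python3 jog.py '{"drx": [0, 0, 0, 0], "dry": [0, 0, 0, 0], "drz": [0, 0, 0, 0], "tx": [0, 0, 0, 0], "ty": [0, 0, 0, 0], "tz": [0.003, 0.006, 0.008, 0.01], "aperture": [0, 0, 0, 0]}'
```

```text
clock: 6.65
position: [0.4867, -0.0992, 0.118]
ee_rot: [0.674, 0.739, -0.0, 0.0]
ft_force: [0.4, -5.0, 2.4]
grip_width: 0.53
grasp_force: 74.0
```

```bash
python3 jog.py '{"drx": [0, 0, 0, 0, 0], "dry": [0, 0, 0, 0, 0], "drz": [0, 0, 0, 0, 0], "tx": [-0.001, -0.001, -0.001, -0.001, -0.001], "ty": [0, 0, 0, 0, 0], "tz": [0.003, 0.006, 0.008, 0.009, 0.009], "aperture": [0, 0, 0, 0, 0]}'; python3 - <<'E'
from h import *
s=cams.camera("side"); print(telemetry.get_obs()["ft_force"]); 
cv2.imwrite("pics/s3.png",cv2.resize(s[165:285,245:350],(525,600),interpolation=cv2.INTER_CUBIC))
E
```

```text
clock: 7.28
position: [0.4872, -0.0998, 0.1097]
ee_rot: [0.674, 0.739, 0.0, 0.0]
ft_force: [-1.1, -5.2, 11.2]
grip_width: 0.527
grasp_force: 75.6
[-2.61871946 -4.27894156 10.47395205]
```

View pics/s3.png

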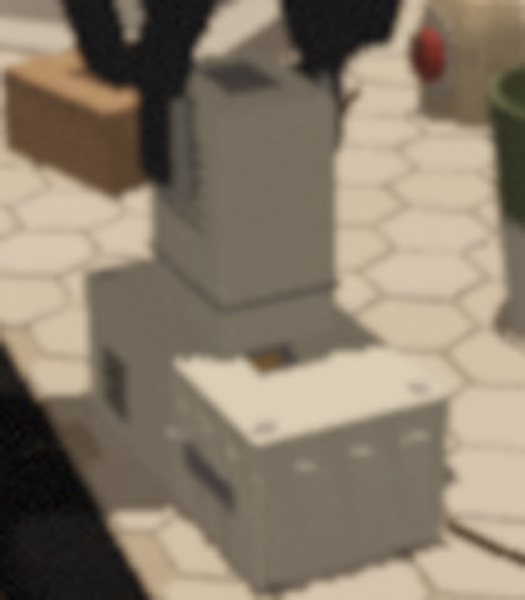

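The seam at (222,305) and the white block just above the cover suggest nearly or fully home. I press on until the force rises to confirm.

```bash
for i in 1 2; do python3 jog.py '{"drx": [0, 0, 0], "dry": [0, 0, 0], "drz": [0, 0, 0], "tx": [0, 0, 0], "ty": [0, 0, 0], "tz": [0.001, 0.002, 0.002], "aperture": [0, 0, 0]}' | grep -E 'pos|ft'; done
```

```text
position: [0.4873, -0.1, 0.1096]
ft_force: [-13.4, -2.7, 37.7]
position: [0.4873, -0.1, 0.1095]
ft_force: [-26.0, -0.7, 67.1]
```

A hard stop at 0.1096 (67 N), so it is home. Relax the push, open and retreat.

```bash
python3 jog.py '{"drx": [0, 0, 0], "dry": [0, 0, 0], "drz": [0, 0, 0], "tx": [0, 0, 0], "ty": [0, 0, 0], "tz": [-0.002, -0.004, -0.004], "aperture": [0, 0, 0]}' | grep -E 'pos|ft'; python3 jog.py '{"drx": [0, 0, 0, 0], "dry": [0, 0, 0, 0], "drz": [0, 0, 0, 0], "tx": [0, 0, 0, 0], "ty": [0, 0, 0, 0], "tz": [0, 0, 0, 0], "aperture": [1, 1, 1, 1]}' | grep -E 'pos|ft|grip'; python3 jog.py '{"drx": [0, 0, 0, 0, 0, 0, 0, 0], "dry": [0, 0, 0, 0, 0, 0, 0, 0], "drz": [0, 0, 0, 0, 0, 0, 0, 0], "tx": [0, 0, 0, 0, 0, 0, 0, 0], "ty": [0, 0, 0, 0, -0.05, -0.1, -0.1, -0.1], "tz": [-0.02, -0.06, -0.1, -0.12, -0.12, -0.12, -0.12, -0.12], "aperture": [1, 1, 1, 1, 1, 1, 1, 1]}'
python3 - <<'E'
from h import *
s=cams.camera("side");t=cams.camera("top")
cv2.imwrite("pics/s4.png",np.hstack([cv2.resize(s[165:285,245:350],(400,457),interpolation=cv2.INTER_CUBIC),cv2.resize(t[170:290,330:435],(400,457),interpolation=cv2.INTER_CUBIC)]))
E
```

```text
position: [0.4872, -0.0998, 0.1098]
ft_force: [-1.3, -4.0, 13.2]
position: [0.4863, -0.0994, 0.1087]
ft_force: [-0.5, -0.3, -0.4]
grip_width: 1.002
clock: 9.95
position: [0.3873, -0.1085, 0.2292]
ee_rot: [0.674, 0.739, 0.0, 0.0]
ft_force: [0.3, -0.4, -0.2]
grip_width: 1.0
grasp_force: 0.0
```

View pics/s4.png

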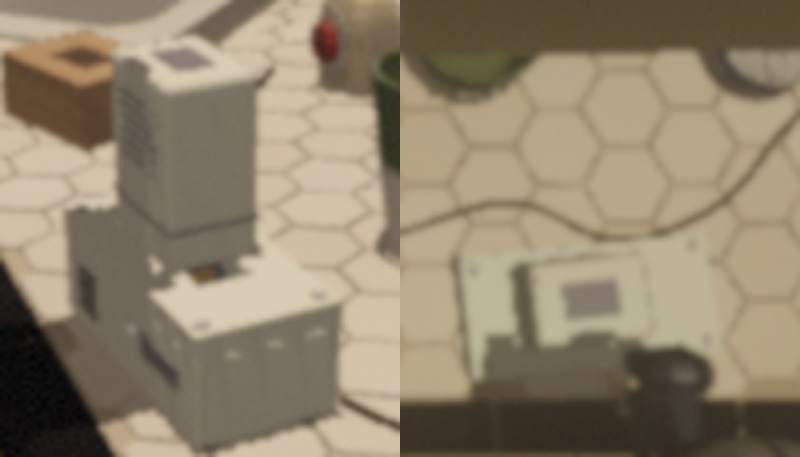

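The pack stands upright on the dock cover (side crop 115–255, seam at 235), released, and the mug and tin look undisturbed. The stop height matched the predicted 0.1097, so I hand in.

```bash
python3 -c "
from h import *
print(order.hand_in())"
```

```text
the job is handed in; nothing more can be done
None
```

The battery pack is plugged fully home in the charging dock, flush, upright and released, and I handed the job in at about 10 s. I did not touch the mug, tin or egg timer.

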